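Clear the damp box, free its catch and hold the lid open

ROBOT

A 7-joint arm with a two-finger parallel gripper is mounted at the origin on a cart in front of the work surface, level with it; the furniture and walls round the work are solid. World frame = base frame: x ahead of the robot, y to its left, z up, the work surface at z = 0. Lengths are in m, angles in rad, forces in N, time in s.
With the tool pointing down it reaches from about 0.425 to 0.925 m from the base axis. Payload 6.8 kg.
Tool frame: the origin (TCP) lies midway between the tips of the shut fingers; the grasp point (between the pads) lies r.grasp_offset behind it (r.grasp_offset is the distance from the TCP to the grasp point, in m); z points along the fingers, y is the direction in which the jaws open and shut (so a half turn about z gives the same grasp; the last joint's range is limited). The gripper opens to 85 mm and grips with 20 to 120 N. Pads are 22 mm wide; open, the fingers measure 114 mm over their backs; the gripper's body (76 mm by 85 mm) begins 54 mm behind the grasp point. The pads swing forward as they close: fully open they stand 13 mm farther back than shut.
Start: joints at [-1.392, 0.477, 0.022, 1.555, -0.011, 1.109, -0.083], TCP at [0.191, 0.647, 0.231] pointing down, gripper open.
Joint ranges: [-2.96, 2.96], [-0.34, 2.1], [-1.41, 1.46], [0.24, 2.44], [-1.37, 4.51], [0.17, 1.92], [-2.96, 2.96]. Speed limits (rad/s): [2.39, 2.39, 3.14, 3.14, 3.14, 3.14, 3.14].

INTERFACE

Orientations are given as a rotation vector (axis times angle).
In Python, from bench import r gives the robot as it stands. The module is installed in compiled form; this text tells all that it offers.
- The arm moves only by the tool send_rows, never from a script. Its argument "moves" is one flat list of numbers, 4 for each row, row after row: the shift along the tool's x, y, z in mm, then the turn about the tool's z in degrees. A call has 1 to 8 rows; each row is the pose to reach, as a shift and turn from the pose commanded when the call began, along the tool's axes at that moment; what a row does not reach only later rows make up. A row lasts 1/8 s, in which the tool goes at most 62.5 mm and 10.7 degrees, less where a joint would pass 70% of its speed; a pose out of reach is approached as far as the arm can. A call with a gripper value outside its range is refused whole. "hand" is the closure, from 0 (fully open) to 1 (shut), set as the call begins (left out, the last holds). The fingers move at their own pace and stop on an object; "newtons" is the grip in N (left out, the last holds). Time passes only in rows, so rows that repeat a pose let the fingers close. It gives the time, the measured TCP pose, the force and the opening at its end, in the units of the state.
- r.get_obs(): the state, without advancing time (a new reading comes with each control period).
- r.grab_frame(name): name is "scene" or "top" or "wrist"; returns a dict with "img" (384x512x3 uint8, red, green, blue), "mtx" (3x3 intrinsics, pixels), "world_to_cam" (4x4, takes a point from world to camera coordinates). Camera axes: x right, y up, looking along -z (the intrinsics and any distortion apply to the point x, -y, -z); pixel columns grow to the right and rows downward; lengths in m; the calibration is good to about 2 mm. A picture is of the moment at which its call begins. There is no depth.
- r.hand_in(): hands the job in, once; it reports no verdict.
The state is a dict: "clock": time; "joints": joint angles; "qvel": joint speeds; "tau": joint torques, N m; "tcp_pos": TCP position; "orientation": TCP orientation; "contact_force": force on the tool from outside, world axes, zero at the start; "moment": the same for the moment, N m; "grip_width": finger opening in m.
Only numpy, scipy, OpenCV 4.12 (cv2) and the standard library are available. Lean on these libraries where they do the work, as an engineer would, in place of code of your own. Each camera call takes 0.05 s, during which the arm holds its last target.

TASK

I want to get at the pot in the damp box. First clear the two beakers off its lid by nesting them upright in the big one on the table, the medium one into the large one and then the small one into the medium one. Then give the lid's knob a gentle upward tug, before turning it, to learn whether the catch underneath has hold of the lid; if it has, free it with a quarter turn of the knob. Lift the lid at least 40 degrees open and finish while still holding it there, because it falls shut by itself; leave the other things round the box where they are.

Things in the scene. Friction and masses are not known exactly. Their poses are not given: they have to be found in the camera images.
- damp_box: slate-blue plastic damp box, 240 mm deep (x) by 260 mm wide (y), fixed to the table, rim 100 mm high, open-topped under its hinged lid. Origin: centre of its underside; its x axis points from the front (knob side, towards the robot) to the hinge at the back, z up. The lid's closed top face is 111 mm above the origin.
- damp_lid (a joint): hinge of the blue-grey lid (250 x 270 x 10 mm, about 0.5 kg) along the back rim; 0 closed, grows as the front edge rises, stop at 1.2 rad. No stay: let go, it falls shut. If caught it rises only about 0.012 rad (2.5 mm at the knob) and stops hard; if not, it lifts freely with about 3 N at the knob.
- lid_hinge (a point): point on the lid's hinge axis, middle of its length, 100 mm above the table; the axis runs along the box's y
- knob_grip (a point): centre of the head of the round black knob on the lid near its front edge: head 36 mm in diameter and 18 mm high, its middle 25 mm above the lid's top face (the escutcheon round the stem is 3 mm high). With the lid closed the point is 205 mm in front of the hinge axis and 36 mm above it, at the middle of the box's width; it moves with the lid.
- lid_knob (a joint): turn of the unmarked knob in rad since the start (0 as found, + anticlockwise from above); it does not tell if the lid is caught. Turns against 0.06 N m, no stop within a turn, stays as left. It carries a two-ended cam, caught within 40 degrees either way of pointing to the front wall, else free: a quarter turn either way frees a caught lid and catches a free one.
- catch_plate: small steel clip fixed inside the front wall of the box, out of sight under the closed lid; an end of the knob's 52 mm cam bar hooks under it. Origin as the box's. A pull of more than 40 N bends it.
- beaker_large: off-white round tapered beaker standing on the table in front of and to the left of the box, 82 mm across the rim, 58 mm high, wall 3 mm, inner floor 4 mm above its underside. Origin: centre of its underside, z up through its mouth.
- beaker_medium: blue tapered beaker standing on the lid, 62 mm across the rim, 50 mm across the foot, 68 mm high, wall 3 mm, inner floor 4 mm up, 70 g. Origin: centre of its underside, z up. Nested in the large beaker, its rim stands 14 mm above the large one's.
- beaker_small: ochre-yellow tapered beaker standing on the lid, 42 mm across the rim, 32 mm across the foot, 78 mm high, wall 3 mm, 50 g. Origin: centre of its underside, z up. Nested in the medium beaker, its rim stands 14 mm above the medium one's.
- jar: bystander: jar with a grey-green screw cap, 55 mm across, 83 mm high, on the table in front of and to the right of the box; origin at its underside
- tape_roll: bystander: roll of masking tape lying flat, 104 mm across, 25 mm high, left of the large beaker; origin at its underside
- rubber_rib: bystander: red rubber kidney, 41 x 78 x 5 mm, flat on the table in front of the box; origin at its underside

How it is judged:
By the outcome, as a careful person would: the job done as asked, in the order asked, and still so for the second after the job is handed in, while the arm keeps its last pose, push and grip.
It also fails if it takes over 72 s, if anything falls off the work surface, if the arm or the gripper's body presses on something with over 40 N, if the wrist force passes 120 N, or if a joint passes its speed limit or range.

## Working session

There is one attempt and no reset: what is moved stays moved. The work goes in short steps, Python scripts to look and compute and a tool call to move; the robot and the scene stay as the last step left them, time stands still between calls to the robot, and variables do not carry over. Pictures are saved under pics/ and viewed, and the job is handed in when it is done.

Besides the shell and the picture viewer there is one more tool, called after "Call:" by a JSON object that holds its "name" and its "arguments". send_rows: Moves the arm, as the interface text tells. Its arguments: {"type":"object","properties":{"moves":{"type":"array"},"hand":{"type":"number"},"newtons":{"type":"number"}},"required":["moves"]}

```bash
mkdir -p pics; cat > h.py <<'E'
import numpy as np, cv2
from bench import r
def grab(n,f):
    d=r.grab_frame(n); cv2.imwrite('pics/'+f+'.png',d['img'][:,:,::-1]); np.savez('pics/'+f+'.npz',**{k:np.array(v) for k,v in d.items()}); return d
def load(f): return np.load('pics/'+f+'.npz')
def ray(d,u,v):
    K=d['mtx'];T=d['world_to_cam'];p=np.linalg.inv(K)@[u,v,1]; c=np.array([p[0],-p[1],-1]);R=T[:3,:3]
    w=R.T@c; return -R.T@T[:3,3], w/np.linalg.norm(w)
def onz(d,u,v,z):
    o,w=ray(d,u,v); return o+w*(z-o[2])/w[2]
def proj(d,P):
    T=d['world_to_cam'];c=T[:3,:3]@P+T[:3,3]; q=d['mtx']@[c[0],-c[1],-c[2]]; return q[:2]/q[2]
def tri(rs):
    A=0;b=0
    for o,w in rs:
        M=np.eye(3)-np.outer(w,w);A=A+M;b=b+M@o
    p=np.linalg.solve(A,b); return p,[np.linalg.norm((np.eye(3)-np.outer(w,w))@(p-o)) for o,w in rs]
E
python3 - <<'E'
from h import *
print({k:np.round(v,3) for k,v in r.get_obs().items()},r.grasp_offset)
for n in ['scene','top','wrist']:
    d=grab(n,n+'0'); print([k for k in d],np.round(d['mtx'],1).tolist(),np.round(d['world_to_cam'],3).tolist())
E
```

```text
{'clock': np.float64(0.0), 'joints': array([-1.392,  0.478,  0.022,  1.556, -0.012,  1.109, -0.083]), 'qvel': array([ 0.   ,  0.   , -0.001,  0.001, -0.001, -0.   , -0.   ]), 'tau': array([ 0.0000e+00, -5.9646e+01,  1.6080e+00, -2.8119e+01,  1.2000e-02,
        1.0000e-02,  0.0000e+00]), 'tcp_pos': array([0.191, 0.647, 0.23 ]), 'orientation': array([-4.490e-01, -3.109e+00,  3.000e-03]), 'contact_force': array([ 0.308,  0.514, -0.054]), 'moment': array([-0.03 , -0.054, -0.02 ]), 'grip_width': np.float64(0.085)} 0.0187
['img', 'mtx', 'world_to_cam'] [[481.9, 0.0, 249.8], [0.0, 481.9, 195.8], [0.0, 0.0, 1.0]] [[0.495, 0.869, -0.013, -0.334], [-0.759, 0.44, 0.48, 0.351], [0.423, -0.228, 0.877, -1.565], [0.0, 0.0, 0.0, 1.0]]
['img', 'mtx', 'world_to_cam'] [[431.6, 0.0, 258.5], [0.0, 431.6, 193.9], [0.0, 0.0, 1.0]] [[0.004, -1.0, -0.012, 0.083], [0.996, 0.003, 0.088, -0.572], [-0.088, -0.012, 0.996, -1.157], [0.0, 0.0, 0.0, 1.0]]
['img', 'mtx', 'world_to_cam'] [[297.5, 0.0, 258.8], [0.0, 297.5, 193.2], [0.0, 0.0, 1.0]] [[0.283, 0.959, -0.0, -0.674], [-0.915, 0.27, -0.3, 0.039], [-0.288, 0.085, 0.954, -0.378], [0.0, 0.0, 0.0, 1.0]]
```

View pics/scene0.png

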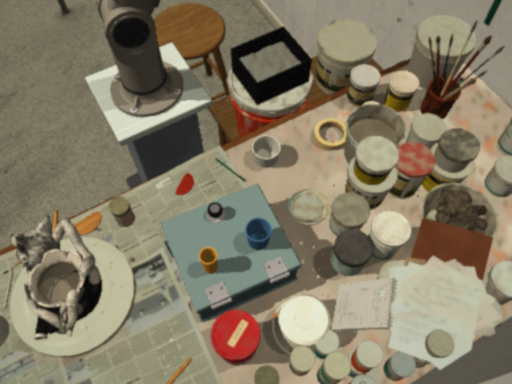

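View pics/top0.png

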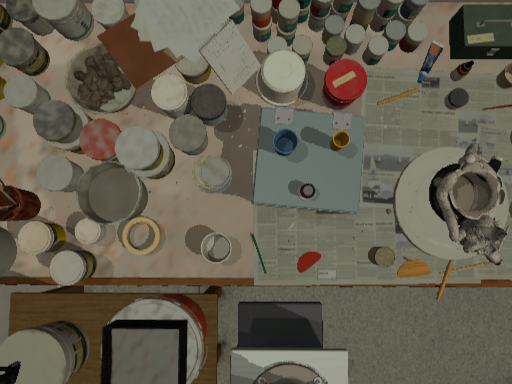

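View pics/wrist0.png

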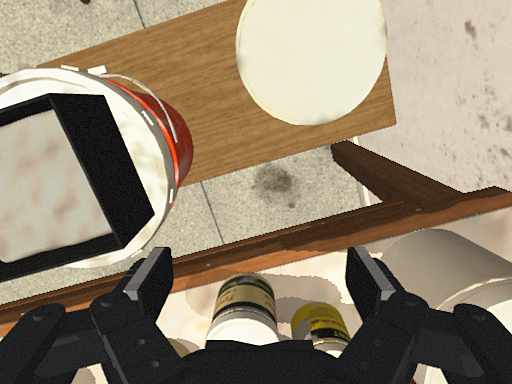

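```bash
python3 - <<'E'
from h import *
t=cv2.imread('pics/top0.png')[110:270,195:400]; cv2.imwrite('pics/topc.png',cv2.resize(t,None,fx=3.8,fy=3.7,interpolation=cv2.INTER_CUBIC))
s=cv2.imread('pics/scene0.png')[120:300,150:350]; cv2.imwrite('pics/scenec.png',cv2.resize(s,None,fx=3.3,fy=3.3,interpolation=cv2.INTER_CUBIC))
E
```

```text
(no output)
```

View pics/topc.png

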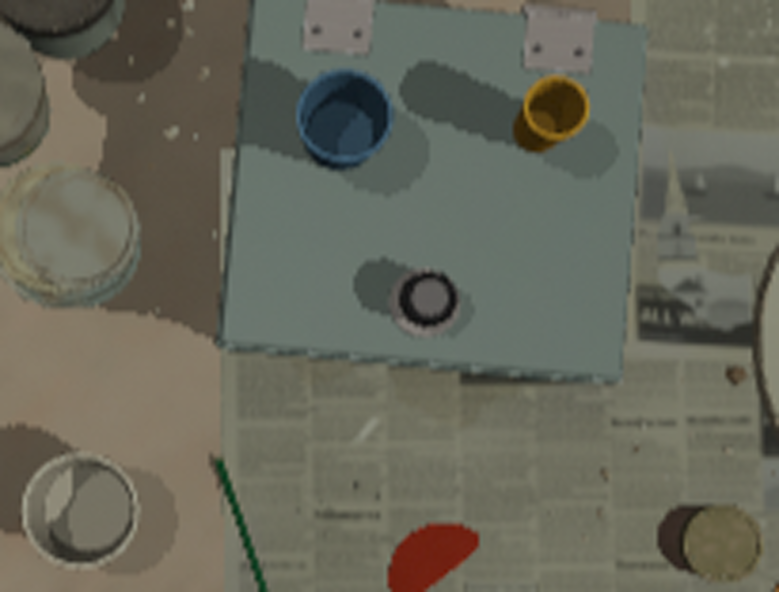

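View pics/scenec.png

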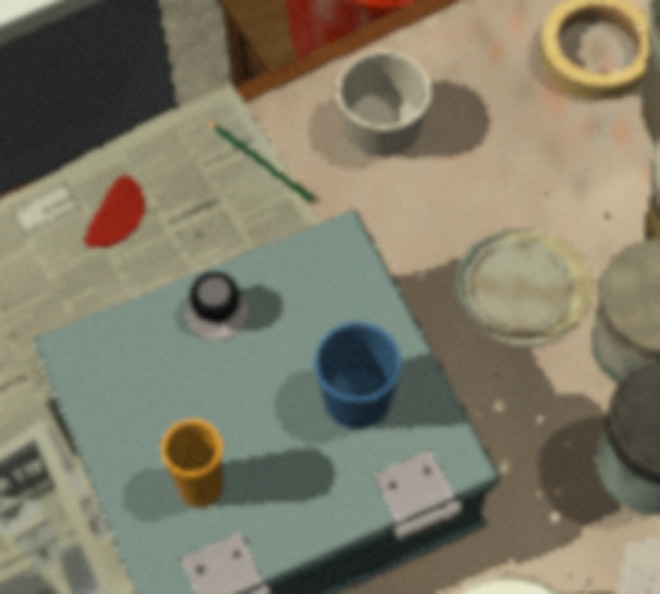

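```bash
python3 - <<'E'
from h import *
t=load('top0');s=load('scene0')
T=lambda x,y:ray(t,195+(x+.5)/3.8-.5,110+(y+.5)/3.7-.5)
S=lambda x,y:ray(s,150+(x+.5)/3.3-.5,120+(y+.5)/3.3-.5)
for n,a,b in [('med rim',(344,118),(358,361)),('small rim',(556,108),(193,449)),('knob top',(430,298),(215,295)),('large rim',(81,510),(384,88)),
 ('lidFR',(622,381),(37,340)),('lidFL',(222,346),(355,212)),('lidBL',(250,0),(497,478))]:
    p,e=tri([T(*a),S(*b)]);print(n,np.round(p,4),np.round(e,4))
E
```

```text
med rim [0.6858 0.0191 0.1735] [0.0003 0.0003]
small rim [ 0.6905 -0.1139  0.1834] [0.0003 0.0003]
knob top [ 0.5712 -0.0384  0.1385] [0.0002 0.0002]
large rim [0.4264 0.1962 0.0578] [0.0003 0.0003]
lidFR [ 0.5182 -0.1692  0.1015] [0.001 0.001]
lidFL [0.5416 0.099  0.0995] [0.0009 0.0009]
lidBL [0.7872 0.0793 0.0941] [0.001 0.001]
```

```bash
cat >> h.py <<'E'
from scipy.spatial.transform import Rotation as Ro
def rel(P,yaw_y=None):
    """shift in tool mm to bring TCP to P; yaw_y: desired world azimuth deg of tool y (mod 180)"""
    o=r.get_obs();R=Ro.from_rotvec(o['orientation']).as_matrix()
    s=R.T@(np.array(P)-o['tcp_pos'])*1000
    a=np.degrees(np.arctan2(R[1,1],R[0,1]))
    out=[np.round(s,1).tolist(),'ty az %.1f'%a]
    if yaw_y is not None: out.append('turn %.1f'%(-((yaw_y-a+90)%180-90)))
    return out
def st():
    o=r.get_obs(); print('t %.2f'%o['clock'],np.round(o['tcp_pos'],4),'F',np.round(o['contact_force'],1),'w %.4f'%o['grip_width'],'q',np.round(o['joints'],2))
E
python3 - <<'E'
from h import *
d=load('wrist0');T=d['world_to_cam'];c=-T[:3,:3].T@T[:3,3];o=r.get_obs();R=Ro.from_rotvec(o['orientation']).as_matrix()
print(R.round(3),'cam in tool',R.T@(c-o['tcp_pos']),'view dir tool',R.T@-T[2,:3])
print(rel([.191,.647,.40]),rel([.45,.30,.40]),rel([.62,-.05,.36],85))
E
```

```text
[[-0.959  0.283 -0.   ]
 [ 0.283  0.959 -0.001]
 [-0.    -0.001 -1.   ]] cam in tool [ 0.07664063 -0.00071345 -0.1414717 ] view dir tool [-0.30038693  0.00127593  0.95381658]
[[-0.2, -0.2, -169.5], 'ty az 73.6'] [[-346.8, -259.7, -169.1], 'ty az 73.6'] [[-608.8, -547.3, -128.6], 'ty az 73.6', 'turn -11.4']
```

Call:
{"name": "send_rows", "arguments": {"moves": [0,0,-60,0,0,0,-120,0,0,0,-170,0,-50,-37,-170,0,-100,-75,-170,0,-150,-112,-170,0,-200,-150,-170,0,-250,-187,-170,0], "hand": 0, "newtons": 25}}

```text
clock: 1.15
tcp_pos: [0.3787, 0.3954, 0.4012]
orientation: [-0.449, -3.109, -0.0]
contact_force: [1.1, 0.0, 0.4]
grip_width: 0.0854
```

```bash
python3 - <<'E'
from h import *
st();print(rel([.60,-.04,.36],90))
E
```

```text
t 1.15 [0.3787 0.3954 0.4012] F [1.1 0.  0.4] w 0.0854 q [-1.07  0.15  0.17  1.63 -0.02  1.37  0.39]
[[-335.4, -355.0, 41.1], 'ty az 73.6', 'turn -16.4']
```

Call:
{"name": "send_rows", "arguments": {"moves": [-42,-44,0,-2,-84,-88,0,-4,-126,-133,0,-6,-168,-178,5,-8,-210,-222,15,-10,-252,-266,25,-12,-294,-310,35,-14,-335,-355,41,-16.4]}}

```text
clock: 2.15
tcp_pos: [0.5991, -0.0394, 0.3596]
orientation: [0.002, -3.141, -0.0]
contact_force: [0.8, 0.4, 0.7]
grip_width: 0.0855
```

Call:
{"name": "send_rows", "arguments": {"moves": [0,0,0,0,0,0,0,0]}}

```text
clock: 2.4
tcp_pos: [0.5985, -0.0375, 0.3599]
orientation: [-0.001, -3.141, -0.001]
contact_force: [0.7, 0.9, -1.0]
grip_width: 0.0851
```

```bash
python3 - <<'E'
from h import *
grab('wrist','w1');st();print(rel([.60,-.04,.36],90))
E
```

```text
t 2.45 [ 0.5985 -0.0365  0.36  ] F [0.3 1.8 0.7] w 0.0855 q [-0.44  0.28  0.51  1.6  -0.14  1.3   1.66]
[[-1.5, -3.5, 0.0], 'ty az 90.1', 'turn 0.1']
```

View pics/w1.png

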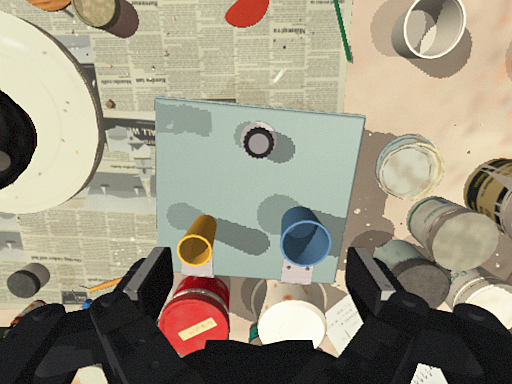

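```bash
python3 - <<'E'
from h import *
s=cv2.imread('pics/w1.png'); cv2.imwrite('pics/w1c.png',cv2.resize(s[90:290,150:370],None,fx=3,fy=3,interpolation=cv2.INTER_CUBIC))
cv2.imwrite('pics/w1d.png',cv2.resize(s[0:90,385:485],None,fx=6,fy=6,interpolation=cv2.INTER_CUBIC))
E
```

```text
(no output)
```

View pics/w1c.png

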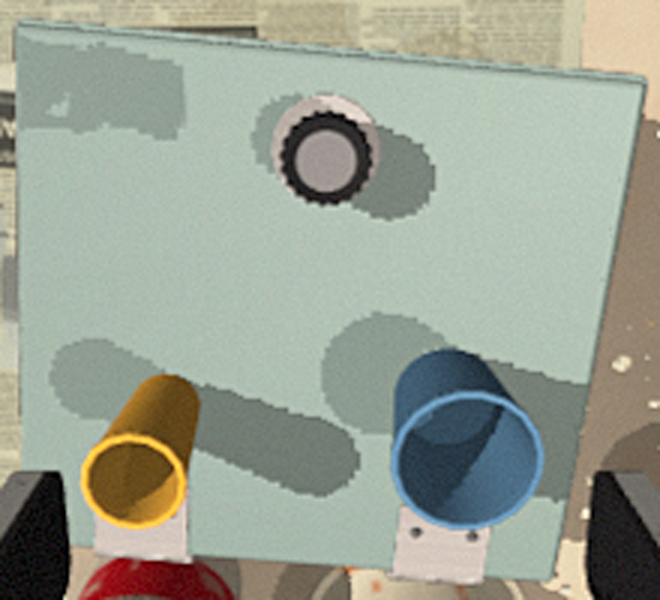

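View pics/w1d.png

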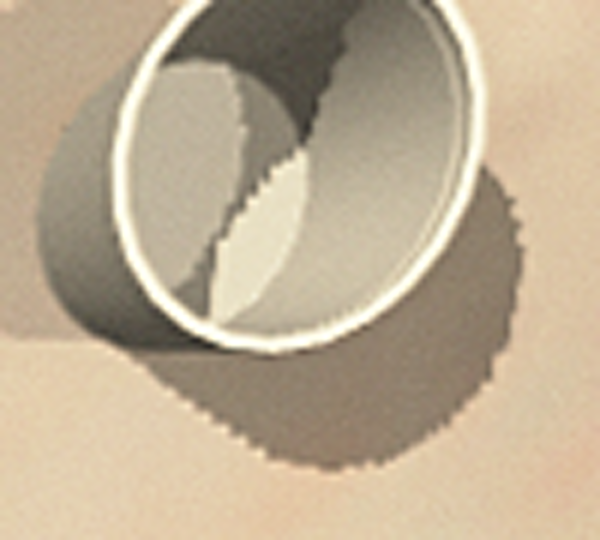

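```bash
python3 - <<'E'
from h import *
t=load('top0');s=load('scene0');w=load('w1')
T=lambda x,y:ray(t,195+(x+.5)/3.8-.5,110+(y+.5)/3.7-.5)
S=lambda x,y:ray(s,150+(x+.5)/3.3-.5,120+(y+.5)/3.3-.5)
W=lambda x,y:ray(w,150+(x+.5)/3-.5,90+(y+.5)/3-.5)
for n,a,b,c,z in [('med rim',(344,118),(358,361),(467.5,459.5),.179),('small rim',(556,108),(193,449),(135.5,481),.189),('knob top',(430,298),(215,295),(326,159),.145)]:
    for nm,rs in [('ts',[T(*a),S(*b)]),('tw',[T(*a),W(*c)]),('sw',[S(*b),W(*c)]),('all',[T(*a),S(*b),W(*c)])]:
        p,e=tri(rs);print(n,nm,np.round(p,4),np.round(e,4))
    for nm,(o,d) in [('t',T(*a)),('s',S(*b)),('w',W(*c))]: print('  onz',nm,np.round(o+d*(z-o[2])/d[2],4))
for L,R,z in [((392,459),(543,459),.179),((83,481),(188,481),.189)]:
    print('dia',[np.linalg.norm((lambda a,b:a-b)(*[o+d*(zz-o[2])/d[2] for o,d in (W(*L),W(*R))])).round(4) for zz in (z,z-.006)])
E
```

```text
med rim ts [0.6858 0.0191 0.1735] [0.0003 0.0003]
med rim tw [0.6854 0.019  0.1784] [0.0008 0.0008]
med rim sw [0.6869 0.0184 0.1765] [0.0003 0.0003]
med rim all [0.6864 0.0189 0.1757] [0.0011 0.0005 0.0009]
  onz t [0.6848 0.0197 0.179 ]
  onz s [0.6879 0.0176 0.179 ]
  onz w [0.6857 0.0182 0.179 ]
small rim ts [ 0.6905 -0.1139  0.1834] [0.0003 0.0003]
small rim tw [ 0.6892 -0.1125  0.1899] [0. 0.]
small rim sw [ 0.6914 -0.114   0.1856] [0.0005 0.0005]
small rim all [ 0.691  -0.1137  0.1851] [0.0008 0.0006 0.0007]
  onz t [ 0.6894 -0.1126  0.189 ]
  onz s [ 0.6926 -0.1148  0.189 ]
  onz w [ 0.6897 -0.1127  0.189 ]
knob top ts [ 0.5712 -0.0384  0.1385] [0.0002 0.0002]
knob top tw [ 0.5713 -0.0381  0.1394] [0.0002 0.0002]
knob top sw [ 0.5714 -0.0384  0.1391] [0.0002 0.0002]
knob top all [ 0.5713 -0.0383  0.1388] [0.0002 0.0003 0.0002]
  onz t [ 0.5706 -0.0375  0.145 ]
  onz s [ 0.5743 -0.0396  0.145 ]
  onz w [ 0.5707 -0.0382  0.145 ]
dia [np.float64(0.0604), np.float64(0.0615)]
dia [np.float64(0.041), np.float64(0.0418)]
```

```bash
python3 - <<'E'
from h import *
st();print(rel([.6857,.0186,.21],90),rel([.6857,.0186,.162],90))
E
```

```text
t 2.45 [ 0.5985 -0.0365  0.36  ] F [0.3 1.8 0.7] w 0.0855 q [-0.44  0.28  0.51  1.6  -0.14  1.3   1.66]
[[-87.3, 54.9, 150.0], 'ty az 90.1', 'turn 0.1'] [[-87.4, 54.9, 198.0], 'ty az 90.1', 'turn 0.1']
```

Call:
{"name": "send_rows", "arguments": {"moves": [-30,19,40,0,-60,38,80,0,-87,55,120,0,-87,55,150,0,-87,55,150,0,-87,55,150,0]}}

```text
clock: 3.2
tcp_pos: [0.6862, 0.0177, 0.2121]
orientation: [-0.0, 3.14, 0.001]
contact_force: [-0.1, 0.1, -0.4]
grip_width: 0.0852
```

```bash
python3 - <<'E'
from h import *
st();print(rel([.6857,.0186,.162],90));grab('wrist','w2');print(rel([.6857,.0186,.162],90))
E
```

```text
t 3.20 [0.6862 0.0177 0.2121] F [-0.1  0.1 -0.4] w 0.0852 q [-0.42  0.54  0.45  1.57 -0.26  1.09  1.66]
[[0.6, 0.9, 50.1], 'ty az 90.0', 'turn 0.0']
[[1.0, 1.2, 50.6], 'ty az 90.0', 'turn -0.0']
```

View pics/w2.png

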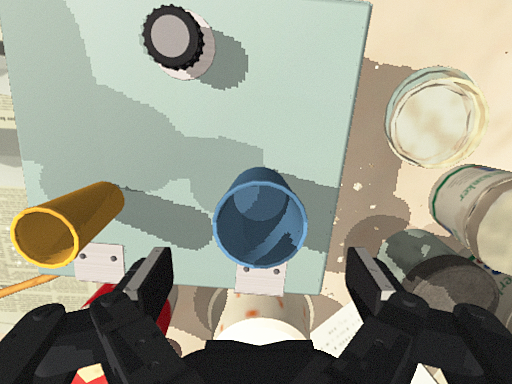

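```bash
python3 - <<'E'
from h import *
w=load('w1');v=load('w2')
W=lambda x,y:ray(w,150+(x+.5)/3-.5,90+(y+.5)/3-.5)
for c,q in [((467.5,459.5),(260,223.5)),((135.5,481),(44.5,237)),((326,159),(171,36.5))]:
    p,e=tri([W(*c),ray(v,*q)]);print(p.round(4),np.round(e,4))
print(onz(v,260,223.5,.178))
E
```

```text
[0.6839 0.0179 0.1816] [0.0004 0.0004]
[ 0.6891 -0.1125  0.1897] [0.0002 0.0002]
[ 0.5712 -0.0384  0.1427] [0.0002 0.0002]
[0.68513086 0.01806119 0.178     ]
```

Call:
{"name": "send_rows", "arguments": {"moves": [1,1,25,0,1,1,48,0,1,1,50,0,1,1,50,0]}}

```text
clock: 3.75
tcp_pos: [0.6856, 0.0179, 0.1621]
orientation: [0.001, 3.139, 0.001]
contact_force: [-0.7, -0.8, 0.1]
grip_width: 0.0858
```

```bash
python3 - <<'E'
from h import *
st();grab('wrist','w3');print(rel([.685,.0182,.1625],90))
E
```

```text
t 3.75 [0.6856 0.0179 0.1621] F [-0.7 -0.8  0.1] w 0.0858 q [-0.41  0.59  0.43  1.61 -0.28  1.    1.68]
[[0.7, 0.3, -0.3], 'ty az 90.0', 'turn -0.0']
```

View pics/w3.png

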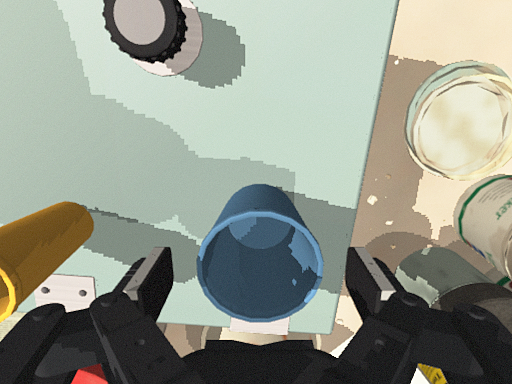

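Call:
{"name": "send_rows", "arguments": {"moves": [0,0,0,0,0,0,0,0,0,0,0,0,0,0,0,0,0,0,0,0,0,0,0,0], "hand": 1, "newtons": 25}}

```text
clock: 4.55
tcp_pos: [0.6855, 0.018, 0.1619]
orientation: [0.001, 3.14, 0.001]
contact_force: [-1.2, 0.5, 5.2]
grip_width: 0.0603
```

```bash
python3 - <<'E'
from h import *
st();grab('wrist','w4')
E
```

```text
t 4.55 [0.6855 0.018  0.1619] F [-1.2  0.5  5.2] w 0.0603 q [-0.41  0.59  0.43  1.61 -0.28  1.    1.68]
```

View pics/w4.png

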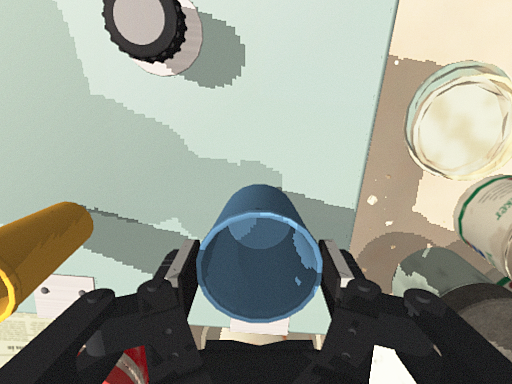

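Call:
{"name": "send_rows", "arguments": {"moves": [0,0,-30,0,0,0,-70,0,30,20,-110,0,70,50,-120,0,110,80,-120,0,150,110,-120,0,190,140,-120,0,230,165,-120,0]}}

```text
clock: 5.6
tcp_pos: [0.4534, 0.1843, 0.2807]
orientation: [-0.0, 3.141, 0.001]
contact_force: [0.3, 0.8, -1.1]
grip_width: 0.0603
```

Call:
{"name": "send_rows", "arguments": {"moves": [15,6,0,0,27,12,0,0,27,12,20,0,27,12,20,0]}}

```text
clock: 6.1
tcp_pos: [0.4273, 0.1945, 0.2595]
orientation: [-0.002, -3.14, 0.002]
contact_force: [-0.6, -0.1, -0.4]
grip_width: 0.0598
```

```bash
python3 - <<'E'
from h import *
st();grab('wrist','w5');grab('top','t5');t=load('top0');s=load('scene0');print(onz(t,216.3,247.9,.058),onz(s,150+384.5/3.3-.5,120+88.5/3.3-.5,.058))
E
```

```text
t 6.10 [0.4273 0.1945 0.2595] F [-0.6 -0.1 -0.4] w 0.0598 q [-0.91  0.1   0.37  2.01 -0.04  1.04  1.06]
[0.42538204 0.19555164 0.058     ] [0.42634381 0.19587815 0.058     ]
```

View pics/w5.png

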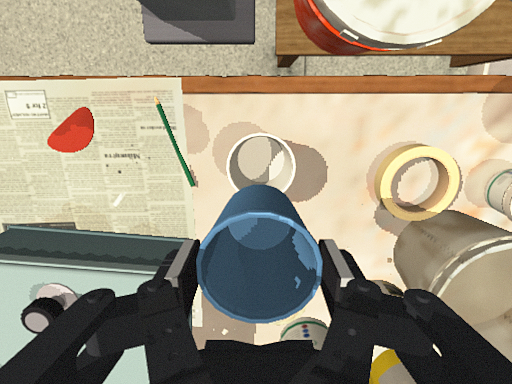

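View pics/t5.png

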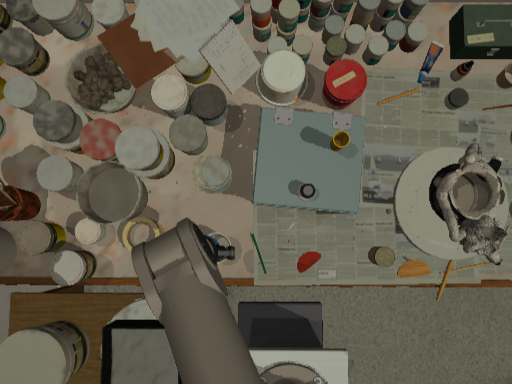

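```bash
python3 - <<'E'
from h import *
w=load('w5');print(onz(w,261,165,.058),rel([.426,.1957,.0565],90))
print([onz(w,u,165,.058) for u in (226,296)], onz(w,261,131.5,.058))
E
```

```text
[0.42358077 0.19650593 0.058     ] [[2.4, 0.8, 204.2], 'ty az 89.9', 'turn -0.1']
[array([0.42352663, 0.15540372, 0.058     ]), array([0.42363491, 0.23760594, 0.058     ])] [0.38486961 0.19647452 0.058     ]
```

Call:
{"name": "send_rows", "arguments": {"moves": [2,1,40,0,2,1.5,80,0,2,1.5,120,0,2,1.5,150,0,2,1.5,170,0,2,1.5,185,0,2,1.5,193,0,2,1.5,197,0]}}

```text
clock: 7.2
tcp_pos: [0.4263, 0.1969, 0.0634]
orientation: [0.001, 3.141, 0.001]
contact_force: [0.6, -0.1, -0.7]
grip_width: 0.0602
```

Call:
{"name": "send_rows", "arguments": {"moves": [0,0,3,0,0,0,5,0,0,0,5,0]}}

```text
clock: 7.58
tcp_pos: [0.4259, 0.1968, 0.0584]
orientation: [0.001, 3.141, 0.0]
contact_force: [0.3, 0.9, -1.1]
grip_width: 0.0604
```

```bash
python3 - <<'E'
from h import *
st();grab('wrist','w6');print(rel([.426,.1957,.056],90))
E
```

```text
t 7.58 [0.4259 0.1968 0.0584] F [ 0.3  0.9 -1.1] w 0.0604 q [-0.81  0.42  0.3   2.19 -0.23  0.56  1.22]
[[-0.0, -1.1, 2.5], 'ty az 90.0', 'turn -0.0']
```

View pics/w6.png

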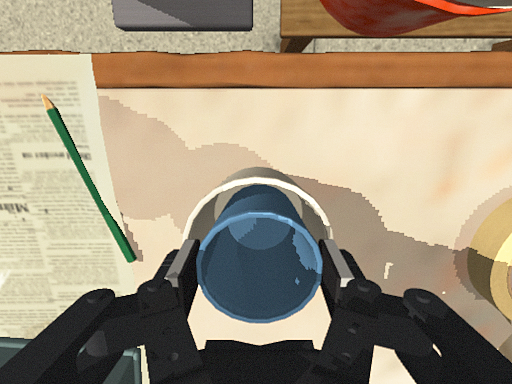

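Call:
{"name": "send_rows", "arguments": {"moves": [0,-0.5,1,0,0,-0.5,2,0,0,-0.5,2.5,0,0,-0.5,2.5,0]}}

```text
clock: 8.12
tcp_pos: [0.4258, 0.1962, 0.0557]
orientation: [-0.001, -3.142, 0.0]
contact_force: [1.0, 0.2, -0.3]
grip_width: 0.0603
```

Call:
{"name": "send_rows", "arguments": {"moves": [0,0,0.5,0,0,0,0.5,0]}}

```text
clock: 8.38
tcp_pos: [0.4258, 0.1962, 0.0553]
orientation: [-0.001, -3.142, 0.0]
contact_force: [-0.3, -0.3, -0.4]
grip_width: 0.0602
```

Call:
{"name": "send_rows", "arguments": {"moves": [0,0,0,0,0,0,0,0,0,0,0,0,0,0,-10,0,0,0,-40,0,0,0,-90,0,0,0,-140,0], "hand": 0}}

```text
clock: 9.25
tcp_pos: [0.4256, 0.1959, 0.1972]
orientation: [-0.001, -3.142, 0.0]
contact_force: [1.1, 0.3, 0.1]
grip_width: 0.0855
```

```bash
python3 - <<'E'
from h import *
st();grab('wrist','w7');print(rel([.426,.1957,.056],90))
E
```

```text
t 9.25 [0.4256 0.1959 0.1972] F [1.1 0.3 0.1] w 0.0855 q [-0.91  0.18  0.39  2.09 -0.09  0.89  1.1 ]
[[4.1, -2.4, 147.2], 'ty az 89.9', 'turn -0.1']
```

View pics/w7.png

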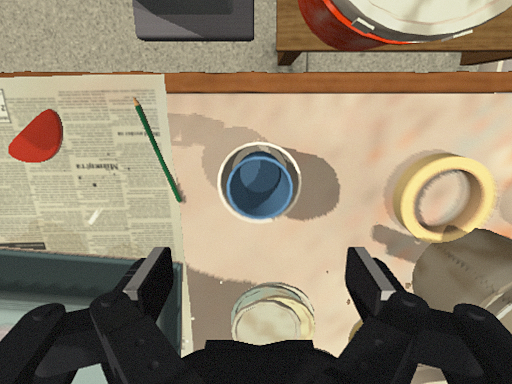

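```bash
python3 - <<'E'
from h import *
w=load('w7');print('med',onz(w,260,186.5,.072),'large',onz(w,259.5,181.5,.058))
print(rel([.6892,-.1126,.23],90),rel([.6892,-.1126,.30],90));st()
E
```

```text
med [0.42638342 0.19662323 0.072     ] large [0.42536426 0.19620122 0.058     ]
[[-261.0, -309.2, -26.6], 'ty az 89.9', 'turn -0.1'] [[-261.6, -308.8, -96.6], 'ty az 89.9', 'turn -0.1']
t 9.30 [0.429  0.1973 0.2033] F [2.6 0.6 4.9] w 0.0854 q [-0.91  0.17  0.39  2.08 -0.08  0.89  1.1 ]
```

Call:
{"name": "send_rows", "arguments": {"moves": [-20,-24,-35,0,-58,-68,-65,0,-97,-114,-65,0,-136,-160,-65,0,-175,-206,-65,0,-214,-252,-65,0,-250,-295,-60,0,-263,-309,-45,0]}}

```text
clock: 10.3
tcp_pos: [0.69, -0.1175, 0.2412]
orientation: [0.008, 3.14, -0.004]
contact_force: [-0.4, -0.4, -0.1]
grip_width: 0.0852
```

Call:
{"name": "send_rows", "arguments": {"moves": [0,0,10,0,0,0,10,0,0,0,10,0]}}

```text
clock: 10.68
tcp_pos: [0.6885, -0.1114, 0.2311]
orientation: [-0.002, 3.141, 0.001]
contact_force: [0.3, 0.1, -0.0]
grip_width: 0.0857
```

```bash
python3 - <<'E'
from h import *
st();grab('wrist','w8');print(rel([.6892,-.1126,.176],90));st()
E
```

```text
t 10.68 [ 0.6885 -0.1114  0.2311] F [ 0.3  0.1 -0. ] w 0.0857 q [-0.28  0.56  0.54  1.52 -0.31  1.14  1.89]
[[-0.5, -1.0, 55.3], 'ty az 90.1', 'turn 0.1']
t 10.72 [ 0.6887 -0.1116  0.2313] F [-0.1  0.2 -0.3] w 0.0851 q [-0.28  0.56  0.54  1.52 -0.31  1.14  1.89]
```

View pics/w8.png

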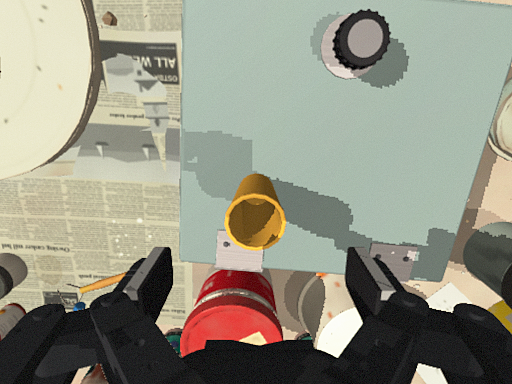

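```bash
python3 - <<'E'
from h import *
w=load('w8');p=onz(w,255.3,220.5,.189);print(p,onz(w,362,38.5,.145),tri([ray(w,362,38.5),ray(load('w2'),171,36.5)]));print(rel([p[0],p[1],.178],90))
E
```

```text
[ 0.68872878 -0.11415281  0.189     ] [ 0.57159632 -0.04069328  0.145     ] (array([ 0.57082863, -0.03921945,  0.1403029 ]), [np.float64(5.661941568604995e-05), np.float64(5.661941568587473e-05)])
[[0.0, -2.6, 53.3], 'ty az 90.1', 'turn 0.1']
```

Call:
{"name": "send_rows", "arguments": {"moves": [0,-2,25,0,0,-2,45,0,0,-2,53,0,0,-2,53,0]}}

```text
clock: 11.22
tcp_pos: [0.6884, -0.1146, 0.1769]
orientation: [-0.0, -3.141, -0.0]
contact_force: [-0.3, -0.2, -0.2]
grip_width: 0.0855
```

Call:
{"name": "send_rows", "arguments": {"moves": [0,0,0,0,0,0,0,0,0,0,0,0,0,0,0,0,0,0,0,0,0,0,0,0], "hand": 1, "newtons": 25}}

```text
clock: 11.98
tcp_pos: [0.6893, -0.115, 0.1782]
orientation: [0.001, 3.14, -0.0]
contact_force: [-1.1, 0.8, 6.0]
grip_width: 0.0403
```

```bash
python3 - <<'E'
from h import *
st();grab('wrist','w9')
E
```

```text
t 11.97 [ 0.6893 -0.115   0.1782] F [-1.1  0.8  6. ] w 0.0403 q [-0.27  0.61  0.52  1.57 -0.33  1.05  1.91]
```

View pics/w9.png

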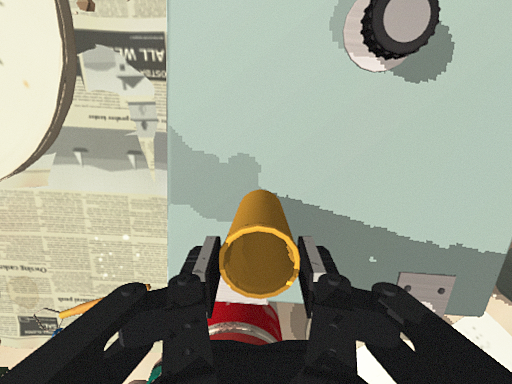

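Call:
{"name": "send_rows", "arguments": {"moves": [0,0,-30,0,0,0,-70,0,20,24,-100,0,58,68,-100,0,97,114,-100,0,136,160,-100,0,175,206,-100,0,214,252,-100,0]}}

```text
clock: 13.02
tcp_pos: [0.473, 0.1384, 0.277]
orientation: [-0.001, -3.141, -0.0]
contact_force: [0.4, 2.3, -1.3]
grip_width: 0.0402
```

Call:
{"name": "send_rows", "arguments": {"moves": [25,30,0,0,49,59,0,0,49,59,20,0,49,59,40,0,49,59,40,0]}}

```text
clock: 13.65
tcp_pos: [0.4246, 0.1954, 0.236]
orientation: [-0.001, -3.139, 0.004]
contact_force: [0.7, -0.1, -1.4]
grip_width: 0.0406
```

```bash
python3 - <<'E'
from h import *
st();grab('wrist','w10');print(rel([.4262,.1963,.0755],90))
E
```

```text
t 13.65 [0.4246 0.1954 0.236 ] F [ 0.7 -0.1 -1.4] w 0.0406 q [-0.96  0.13  0.43  2.05 -0.06  0.98  1.08]
[[-1.0, 0.7, 161.5], 'ty az 90.0', 'turn -0.0']
```

View pics/w10.png

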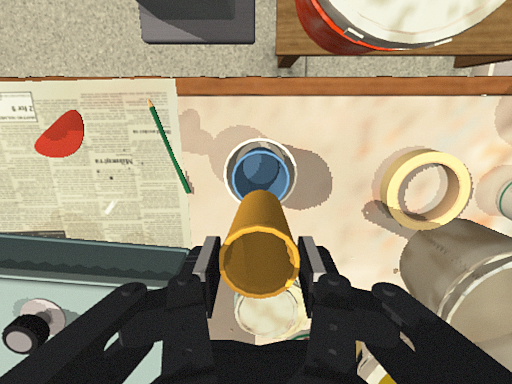

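Call:
{"name": "send_rows", "arguments": {"moves": [-1,0.7,40,0,-1,0.7,75,0,-1,0.7,100,0,-1,0.7,120,0,-1,0.7,138,0,-1,0.7,150,0,-1,0.7,156,0,-1,0.7,158,0]}}

```text
clock: 14.7
tcp_pos: [0.4271, 0.197, 0.0795]
orientation: [0.001, 3.141, 0.0]
contact_force: [-0.2, 0.8, -1.4]
grip_width: 0.0407
```

Call:
{"name": "send_rows", "arguments": {"moves": [0,0,0,0,0,0,0,0]}}

```text
clock: 14.95
tcp_pos: [0.4271, 0.1971, 0.0797]
orientation: [0.001, 3.141, 0.001]
contact_force: [-0.1, -0.5, -0.6]
grip_width: 0.0402
```

```bash
python3 - <<'E'
from h import *
st();grab('wrist','w11');print(rel([.4262,.1963,.075],90))
E
```

```text
t 14.95 [0.4271 0.1971 0.0797] F [-0.1 -0.5 -0.6] w 0.0402 q [-0.87  0.38  0.36  2.18 -0.23  0.61  1.24]
[[0.9, -0.8, 4.6], 'ty az 90.0', 'turn -0.0']
```

View pics/w11.png

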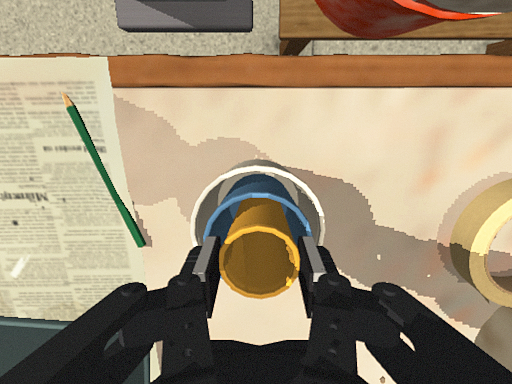

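Call:
{"name": "send_rows", "arguments": {"moves": [0.5,-0.5,1.5,0,0.5,-0.5,3,0,0.5,-0.5,4,0,0.5,-0.5,4,0]}}

```text
clock: 15.5
tcp_pos: [0.4264, 0.1964, 0.0752]
orientation: [-0.001, -3.142, 0.0]
contact_force: [-1.0, -0.0, -1.0]
grip_width: 0.0408
```

Call:
{"name": "send_rows", "arguments": {"moves": [0,0,0.6,0,0,0,0.6,0]}}

```text
clock: 15.75
tcp_pos: [0.4268, 0.1965, 0.0751]
orientation: [0.001, 3.141, 0.001]
contact_force: [-1.9, -0.7, 4.9]
grip_width: 0.0401
```

Call:
{"name": "send_rows", "arguments": {"moves": [0,0,0,0,0,0,0,0,0,0,0,0,0,0,0,0,0,0,-20,0,0,0,-60,0,0,0,-110,0,0,0,-150,0], "hand": 0}}

```text
clock: 16.75
tcp_pos: [0.4265, 0.1964, 0.2265]
orientation: [0.001, 3.141, 0.001]
contact_force: [0.6, 0.9, -1.1]
grip_width: 0.0856
```

```bash
python3 - <<'E'
from h import *
grab('wrist','w12');st();print(rel([.5712,-.039,.24],90), rel([.5712,-.039,.24],-5))
E
```

```text
t 16.80 [0.429  0.1974 0.231 ] F [2.4 0.5 3.5] w 0.0852 q [-0.97  0.13  0.45  2.05 -0.07  0.96  1.09]
[[-142.6, -236.2, -9.3], 'ty az 89.9', 'turn -0.1'] [[-142.6, -236.2, -9.3], 'ty az 89.9', 'turn -85.1']
```

View pics/w12.png

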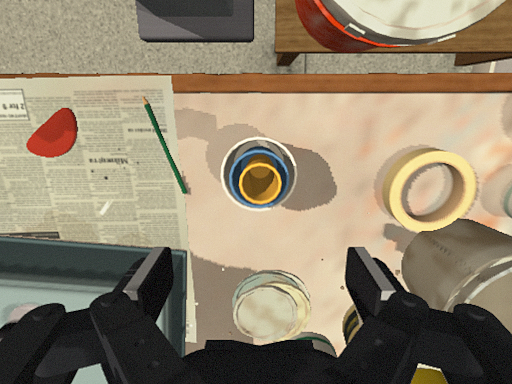

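Call:
{"name": "send_rows", "arguments": {"moves": [-18,-29,0,10,-36,-59,0,20,-54,-88,0,30,-72,-118,0,40,-90,-147,0,50,-108,-177,0,60,-126,-206,0,70,-144,-236,0,80]}}

```text
clock: 17.8
tcp_pos: [0.5706, -0.0405, 0.2244]
orientation: [-2.026, -2.4, 0.0]
contact_force: [0.6, 0.4, -0.3]
grip_width: 0.0853
```

Call:
{"name": "send_rows", "arguments": {"moves": [0,0,0,8,0,0,0,15,0,0,0,15,0,0,0,15]}}

```text
clock: 18.3
tcp_pos: [0.5701, -0.0395, 0.2245]
orientation: [-2.314, -2.125, 0.0]
contact_force: [-0.7, 0.1, -0.5]
grip_width: 0.0855
```

```bash
python3 - <<'E'
from h import *
grab('wrist','w13');st();print(rel([.5712,-.039,.17],-5))
w=load('w1')
W=lambda x,y,z:onz(w,150+(x+.5)/3-.5,90+(y+.5)/3-.5,z)
fr,fl,bl=W(18,22,.111),W(644,76,.111),W(553,580,.111)
print(fr,fl,bl, np.degrees(np.arctan2(*(fl-fr)[[1,0]])),np.linalg.norm(fl-fr),np.degrees(np.arctan2(*(bl-fl)[[1,0]])),np.linalg.norm(bl-fl))
E
```

```text
t 18.35 [ 0.5701 -0.0395  0.2246] F [0.4 0.  0.2] w 0.0854 q [-0.7   0.42  0.86  1.86 -0.37  1.04  0.23]
[[0.6, 1.0, 54.6], 'ty az -4.9', 'turn 0.1']
[ 0.51849691 -0.16630464  0.111     ] [0.54048952 0.09666115 0.111     ] [0.787916   0.07661982 0.111     ] 85.21930859834967 0.26388383837612067 -4.630798678529753 0.24823681776585385
```

View pics/w13.png

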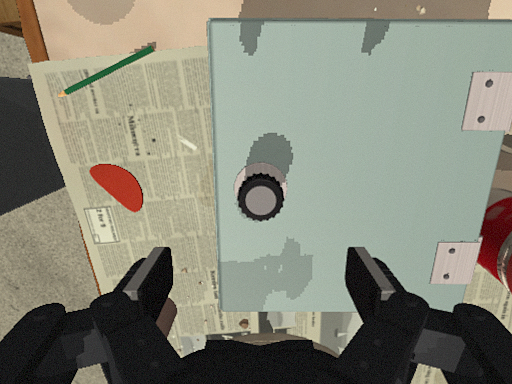

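```bash
python3 - <<'E'
from h import *
L=[ray(load('w13'),261,196.5),ray(load('w8'),362,38.5),ray(load('w2'),171,36.5),ray(load('w1'),150+326.5/3-.5,90+159.5/3-.5)]
p,e=tri(L);print(p,e);print(onz(load('w13'),261,196.5,.143))
p,e=tri(L[:2]);print(p,e)
# escutcheon/ head silhouettes in w13
print(rel([.5705,-.039,.150],-4.7))
E
```

```text
[ 0.57121672 -0.03850558  0.13932271] [np.float64(0.001315147162066312), np.float64(0.0007369434965934907), np.float64(0.0010430605358475904), np.float64(0.00040133849032755005)]
[ 0.57210607 -0.03622339  0.143     ]
[ 0.57115861 -0.03819773  0.13763579] [np.float64(0.0008701444616219217), np.float64(0.0008701444616219914)]
[[0.6, 0.3, 74.6], 'ty az -4.9', 'turn -0.2']
```

```bash
python3 - <<'E'
from h import *
print(rel([.5713,-.038,.140],-4.7))
E
```

```text
[[1.6, 1.0, 84.6], 'ty az -4.9', 'turn -0.2']
```

Call:
{"name": "send_rows", "arguments": {"moves": [1.5,1,30,0,1.5,1,60,0,1.5,1,80,0,1.5,1,84,0,1.5,1,84,0]}}

```text
clock: 18.98
tcp_pos: [0.5717, -0.0385, 0.1412]
orientation: [2.316, 2.122, 0.001]
contact_force: [0.2, 0.8, 0.0]
grip_width: 0.0853
```

```bash
python3 - <<'E'
from h import *
grab('wrist','w14');grab('scene','s14');st();print(rel([.5713,-.038,.118],-4.7))
E
```

```text
t 19.07 [ 0.5721 -0.0385  0.1417] F [-1.1 -0.3 -0.1] w 0.0852 q [-0.62  0.52  0.78  1.93 -0.47  0.88  0.31]
[[0.4, -0.9, 23.7], 'ty az -5.0', 'turn -0.3']
```

View pics/w14.png

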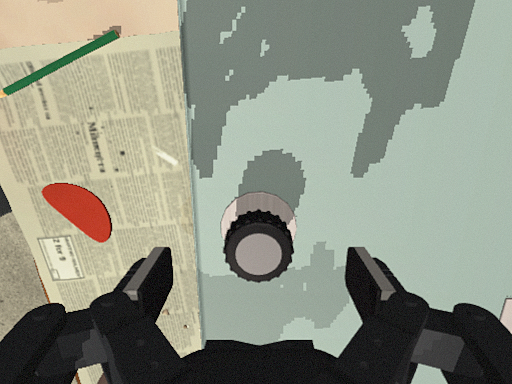

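```bash
python3 - <<'E'
from h import *
w=load('w14');print(onz(w,259,254,.143),onz(w,259,254,.140),tri([ray(w,259,254),ray(load('w13'),261,196.5)]))
E
```

```text
[ 0.57167583 -0.03975197  0.143     ] [ 0.57153673 -0.04140421  0.14      ] (array([ 0.57240497, -0.03115261,  0.15861523]), [np.float64(5.1800787619793125e-06), np.float64(5.180078761985449e-06)])
```

Call:
{"name": "send_rows", "arguments": {"moves": [0.5,0,10,0,0.5,0,18,0,0.5,0,23,0,0.5,0,23,0]}}

```text
clock: 19.58
tcp_pos: [0.571, -0.0378, 0.1171]
orientation: [-2.316, -2.121, 0.001]
contact_force: [0.3, -0.4, -0.6]
grip_width: 0.0853
```

Call:
{"name": "send_rows", "arguments": {"moves": [0,0,0,0,0,0,0,0,0,0,0,0,0,0,0,0,0,0,0,0,0,0,0,0,0,0,0,0], "hand": 1, "newtons": 35}}

```text
clock: 20.45
tcp_pos: [0.5715, -0.0378, 0.118]
orientation: [2.317, 2.122, 0.001]
contact_force: [-1.3, -0.2, 6.1]
grip_width: 0.0351
```

```bash
python3 - <<'E'
from h import *
grab('wrist','w15');st();print(rel([.5713,-.038,.118],-4.7))
E
```

```text
t 20.50 [ 0.5715 -0.0378  0.118 ] F [-1.6  1.5  5.3] w 0.0348 q [-0.6   0.55  0.75  1.94 -0.5   0.84  0.33]
[[-0.2, -0.2, -0.0], 'ty az -5.0', 'turn -0.3']
```

View pics/w15.png

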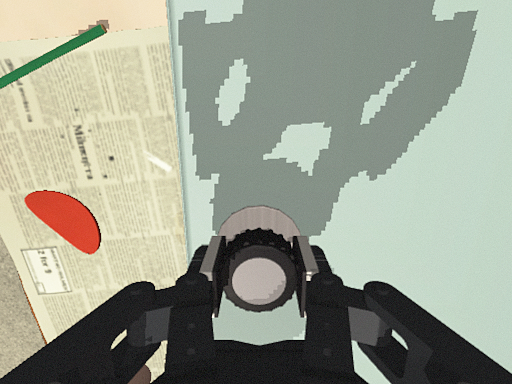

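Call:
{"name": "send_rows", "arguments": {"moves": [0,0,-1,0,0,0,-2,0,0,0,-2,0]}}

```text
clock: 20.88
tcp_pos: [0.5716, -0.0378, 0.1195]
orientation: [2.316, 2.122, -0.0]
contact_force: [3.0, 0.5, -4.5]
grip_width: 0.0349
```

Call:
{"name": "send_rows", "arguments": {"moves": [0,0,-1,0,0,0,-1,0]}}

```text
clock: 21.12
tcp_pos: [0.5717, -0.0378, 0.1207]
orientation: [2.316, 2.121, 0.0]
contact_force: [5.0, -0.9, -6.4]
grip_width: 0.0348
```

Call:
{"name": "send_rows", "arguments": {"moves": [0,0,-0.8,0,0,0,-0.8,0]}}

```text
clock: 21.38
tcp_pos: [0.5717, -0.0378, 0.1211]
orientation: [2.316, 2.121, 0.0]
contact_force: [6.5, -2.6, -10.7]
grip_width: 0.0347
```

Call:
{"name": "send_rows", "arguments": {"moves": [0,0,-0.8,0,0,0,-0.8,0]}}

```text
clock: 21.62
tcp_pos: [0.5717, -0.0378, 0.1215]
orientation: [2.316, 2.121, -0.0]
contact_force: [8.4, -3.0, -14.6]
grip_width: 0.035
```

Call:
{"name": "send_rows", "arguments": {"moves": [0,0,2,0,0,0,3.6,0,0,0,3.6,0]}}

```text
clock: 22.0
tcp_pos: [0.5715, -0.0378, 0.1188]
orientation: [2.317, 2.122, 0.0]
contact_force: [3.9, 0.4, -5.1]
grip_width: 0.035
```

Call:
{"name": "send_rows", "arguments": {"moves": [0,0,0,-10,0,0,0,-20,0,0,0,-30,0,0,0,-40,0,0,0,-50,0,0,0,-60,0,0,0,-70,0,0,0,-80]}}

```text
clock: 23.0
tcp_pos: [0.5709, -0.0382, 0.1187]
orientation: [-0.403, -3.115, 0.001]
contact_force: [2.5, -0.8, -4.3]
grip_width: 0.035
```

Call:
{"name": "send_rows", "arguments": {"moves": [0,0,0,-7,0,0,0,-10,0,0,0,-10,0,0,0,-10]}}

```text
clock: 23.5
tcp_pos: [0.5709, -0.0383, 0.1186]
orientation: [-0.14, -3.138, 0.001]
contact_force: [1.7, -1.9, -4.5]
grip_width: 0.0347
```

```bash
python3 - <<'E'
from h import *
grab('wrist','w16');st();print(rel([.5713,-.038,.118],85.3))
E
```

```text
t 23.55 [ 0.5709 -0.0383  0.1186] F [ 1.2 -1.9 -3.9] w 0.0349 q [-0.31  0.46  0.34  1.92 -0.21  0.79  1.63]
[[-0.4, 0.3, 0.6], 'ty az 84.9', 'turn -0.4']
```

View pics/w16.png

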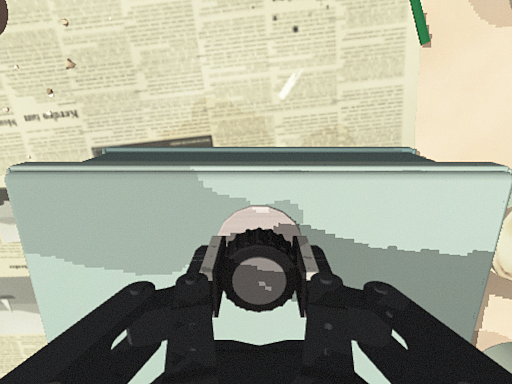

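Call:
{"name": "send_rows", "arguments": {"moves": [-0.5,0,-3,0,-1,0,-5,0,-1.6,0,-8,0,-1.6,0,-8,0]}}

```text
clock: 24.05
tcp_pos: [0.5724, -0.0384, 0.1267]
orientation: [-0.139, -3.137, 0.001]
contact_force: [-0.2, -3.2, -4.9]
grip_width: 0.0353
```

Call:
{"name": "send_rows", "arguments": {"moves": [-1,0,-5,0,-2.3,0,-9.7,0,-5,0,-18,0,-7.8,0,-27,0,-11,0,-35.5,0,-14.7,0,-43.8,0,-14.7,0,-43.8,0]}}

```text
clock: 24.92
tcp_pos: [0.5881, -0.0398, 0.1715]
orientation: [0.138, 3.137, -0.001]
contact_force: [-0.3, -4.8, -5.4]
grip_width: 0.035
```

```bash
python3 - <<'E'
from h import *
grab('wrist','w17');grab('scene','s17');st();print(np.round(r.get_obs()['moment'],2))
E
```

```text
t 25.02 [ 0.5879 -0.0397  0.1711] F [-0.2 -5.9 -4.4] w 0.0345 q [-0.32  0.42  0.37  1.85 -0.18  0.91  1.61]
[-1.    0.18  0.  ]
```

View pics/w17.png

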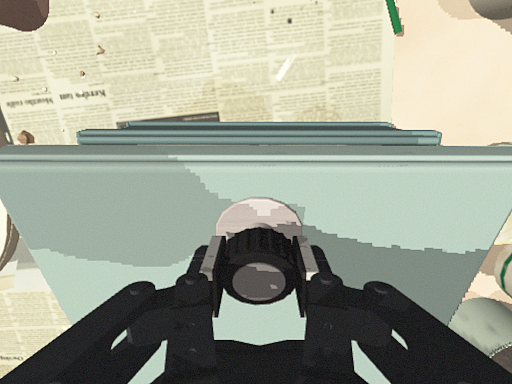

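View pics/s17.png

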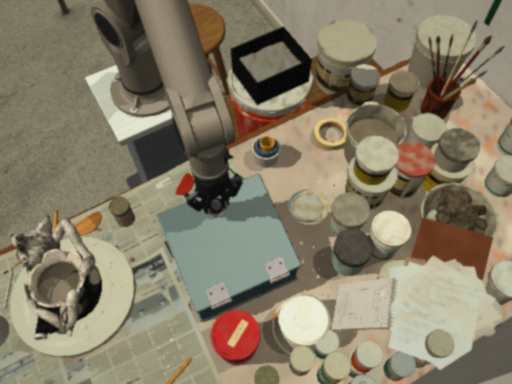

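Call:
{"name": "send_rows", "arguments": {"moves": [-4,-0.5,-8,0,-8.4,-0.7,-16,0,-13,-0.7,-24,0,-18.1,-0.7,-31.5,0,-23.5,-0.7,-38.8,0,-29.2,-0.7,-45.9,0,-29.2,-0.7,-45.9,0]}}

```text
clock: 25.9
tcp_pos: [0.6171, -0.0424, 0.217]
orientation: [0.138, 3.138, 0.0]
contact_force: [-2.1, -2.8, -4.0]
grip_width: 0.0347
```

```bash
python3 - <<'E'
from h import *
grab('wrist','w18');st();print(np.round(r.get_obs()['moment'],2))
E
```

```text
t 25.95 [ 0.6167 -0.0424  0.2165] F [-2.1 -3.1 -4.4] w 0.0350 q [-0.32  0.41  0.38  1.73 -0.17  1.03  1.61]
[-0.68  0.34  0.02]
```

View pics/w18.png

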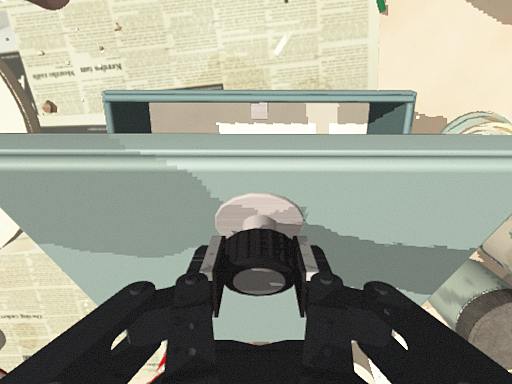

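Call:
{"name": "send_rows", "arguments": {"moves": [-6,-0.5,-6.8,0,-12.2,-0.7,-13.4,0,-18.8,-0.7,-19.7,0,-25.6,-0.7,-25.7,0,-32.6,-0.7,-31.4,0,-40,-0.7,-36.8,0,-47.5,-0.7,-41.8,0,-55.3,-0.7,-46.5,0]}}

```text
clock: 26.95
tcp_pos: [0.6722, -0.0475, 0.2632]
orientation: [-0.137, -3.139, -0.001]
contact_force: [-0.5, 2.3, -5.2]
grip_width: 0.0345
```

Call:
{"name": "send_rows", "arguments": {"moves": [0,0,0,0,0,0,0,0,0,0,0,0,0,0,0,0]}}

```text
clock: 27.45
tcp_pos: [0.6715, -0.0475, 0.2627]
orientation: [-0.137, -3.138, -0.001]
contact_force: [-1.4, 3.3, -3.8]
grip_width: 0.0347
```

```bash
python3 - <<'E'
from h import *
grab('wrist','w19');grab('scene','s19');grab('top','t19');st();print(np.round(r.get_obs()['moment'],2))
E
```

```text
t 27.60 [ 0.6716 -0.0475  0.2628] F [-1.   4.7 -3. ] w 0.0350 q [-0.29  0.47  0.39  1.54 -0.19  1.17  1.62]
[ 1.02  0.38 -0.01]
```

View pics/w19.png

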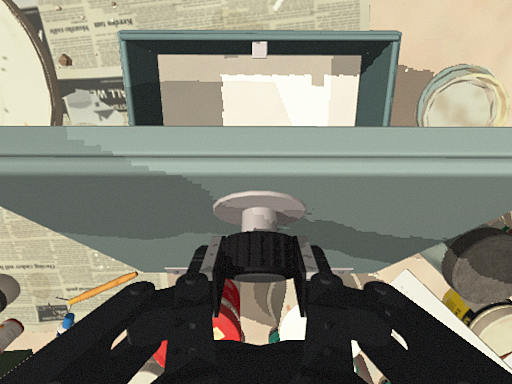

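View pics/s19.png

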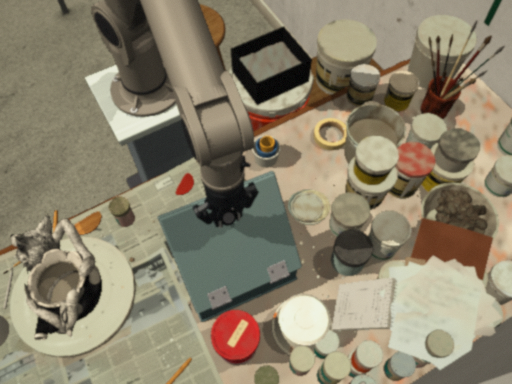

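View pics/t19.png

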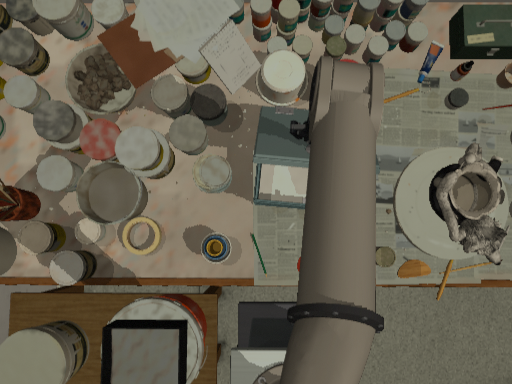

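```bash
python3 - <<'E'
from h import *
s=cv2.imread('pics/s19.png')[160:300,140:320];t=cv2.imread('pics/t19.png')[90:220,235:325]
cv2.imwrite('pics/s19c.png',cv2.resize(s,None,fx=4,fy=4,interpolation=cv2.INTER_CUBIC));cv2.imwrite('pics/t19c.png',cv2.resize(t,None,fx=4.5,fy=4.5,interpolation=cv2.INTER_CUBIC))
E
```

```text
(no output)
```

View pics/s19c.png

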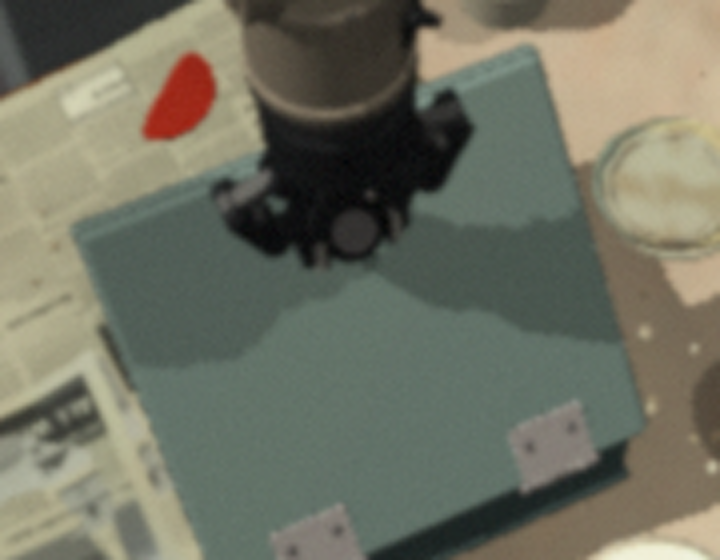

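View pics/t19c.png

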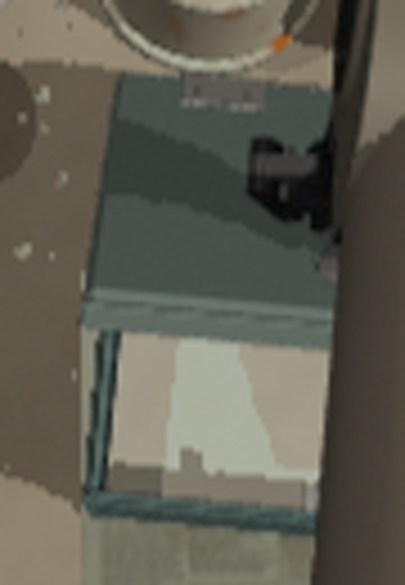

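```bash
python3 - <<'E'
from h import *
t=load('t19');s=load('s19')
T=lambda x,y:ray(t,235+(x+.5)/4.5-.5,90+(y+.5)/4.5-.5)
S=lambda x,y:ray(s,140+(x+.5)/4-.5,160+(y+.5)/4-.5)
h=np.array([.5713+.205*np.cos(.082),-.0385-.205*np.sin(.082),.1])
for a,b,c0 in [((86,293),(540,63),.011),((84,325),(530,45),.001)]:
    p,e=tri([T(*a),S(*b)]);d=p-h;x=-(d[0]*np.cos(.082)-d[1]*np.sin(.082))
    print(p,np.round(e,4),'deg',np.degrees(np.arctan2(d[2],x)-np.arctan2(c0,.24)),np.hypot(d[2],x))
# beakers nest
print(onz(t,215.5,247.5,.086))
st()
E
```

```text
[0.63375381 0.0920554  0.28102655] [0.0008 0.0008] deg 47.08905378120198 0.2373128500020875
[0.61903247 0.09367008 0.27792135] [0. 0.] deg 46.36095103704408 0.2448781740253971
[0.42742799 0.19457541 0.086     ]
t 27.60 [ 0.6716 -0.0475  0.2628] F [-1.   4.7 -3. ] w 0.0350 q [-0.29  0.47  0.39  1.54 -0.19  1.17  1.62]
```

```bash
python3 - <<'E'
from h import *
st();print(r.hand_in());st()
E
```

```text
t 27.60 [ 0.6716 -0.0475  0.2628] F [-1.   4.7 -3. ] w 0.0350 q [-0.29  0.47  0.39  1.54 -0.19  1.17  1.62]
the job is handed in; nothing more can be done
None
the job is handed in; nothing more can be done
```

The job is done and handed in at 27.6 s, with the gripper still holding the lid open.

- **Beakers:** I nested the medium one in the large one, then the small one in the medium one. The wrist view showed all three upright and concentric.
- **Tug:** At 14.6 N the knob had risen only 3.5 mm and was stiffening, where a free lid needs about 3 N. I took this to mean the catch had hold. The pull stayed well under the 40 N that bends the clip.
- **Turn and lift:** I eased off, turned the knob 90 degrees anticlockwise, and the lid then lifted freely at about 5 N.

**Last checks**
- The lid angle came out at about 50 degrees from the hand's height. Measuring the lid corner from two cameras gave 46–47 degrees. The two differ by a few degrees, but both are above 40.
- The grip was steady on the knob at 35 mm opening, with forces under 5 N.
- The beakers were still nested in the top view. The tape, jar and rubber rib look unmoved by eye; the rib is mostly hidden under the arm there, but visible in the scene view.
- My camera heights for the lid corners and knob top came out about 2–10 mm below the text's values. I used the text's heights there, and the grasps held.

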